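# Lay the standing carton down in the display tray

## Task

On the market stall's wooden display tray one carton still stands on end while its two neighbours lie flat against the back stop. Push it over backwards with the fingertips so that it lies flat on its own board with its top towards the back stop, then push it along until its top end rests square against the stop like its neighbours. Only push it: do not lift or carry it, and leave the other cartons, the bottles, the tin, the jar and the mug where they stand.

Things in the scene. Friction and masses are not known exactly. Their poses are not given: they have to be found in the camera images.
- carton_center (a point): Centre of the loose task carton, a closed card box 40 x 60 x 130 mm, about 0.15 kg, the only one that stands on end in the tray. Axes are the carton's: z from its foot to its top end (130 mm, vertical at the start), x through its 40 mm thickness (pointing roughly to the back stop at the start, within 0.1 rad), y across its 60 mm width. Standing, the centre is 65 mm above its board; lying on its broad face, 20 mm above it.
- carton_head (a point): Middle of the carton's top end face (the 40 x 60 mm face), 65 mm along the carton's z from its centre. This is the end that must come to rest against the back stop.
- carton_foot (a point): Middle of the carton's bottom edge on the side of the back stop, about which it tips over: 65 mm below the centre and 20 mm along the carton's x. It stays down on the board when the carton is tipped and slid.
- stop (a point): On the fixed tray (284 x 304 mm, wood, turned by up to 0.35 rad): middle of the inner face of its back stop, at the height of the top of the boards, 18 mm above the table. The stop is an upright strip along the tray's far side that rises 52 mm above the boards; the side rims rise 12 mm above the boards and the front, on the robot's side, is open. Its x axis points from the tray's open front to its back stop, z up. The tray's front edge is at x = -272 mm from here.
- board_c: The fixed floor board on which the task carton stands, 268 x 84 x 8 mm, one of three side by side at 92 mm spacing. Origin under its top by 8 mm, on its middle line, 130 mm before the back stop; the board runs from 140 mm before to 128 mm behind its origin. Its x axis points from the tray's open front to its back stop, z up.
- flat_a: Neighbour carton of the same size, lying on its broad face against the back stop on another board; origin under its middle, its 130 mm length along its x, 60 mm wide, 40 mm high. To be left alone.
- flat_b: Second neighbour carton, as flat_a, on the remaining board. To be left alone.
- vial: Small amber bottle, diameter 32 mm, height 68 mm, standing on the front half of flat_a's board, in front of flat_a; origin under its middle. To be left alone.
- syrup: Amber bottle, diameter 58 mm, height 150 mm, standing on the table left of the tray; origin under its middle. To be left alone.
- tin: Red tin with a white label and white ends, diameter 66 mm, height 110 mm, on the table right of the tray; origin under its middle. To be left alone.
- mug: Terracotta mug, rim diameter 76 mm, height 85 mm, on the table left of the tray, nearer the robot than the syrup bottle; origin under its middle. To be left alone.
- jar: Small yellow jar, diameter 48 mm, height 60 mm, standing on the front half of flat_b's board, in front of flat_b; origin under its middle. To be left alone.
Mind the look-alikes: they are no part of the job. Leave any blue or turquoise look-alike of the part that bears carton_center alone.

How it is judged:
By the outcome, as a careful person would: the job done as asked, in the order asked, and still so for the second after the job is handed in, with the robot touching nothing.
It also fails if it takes over 40 s, if anything falls off the work surface, if the arm or the gripper's body presses on something with over 40 N, if the wrist force passes 120 N, or if a joint passes its speed limit or range.

## Robot

A 7-joint arm with a two-finger parallel gripper is mounted at the origin on the work surface. World frame = base frame: x ahead of the robot, y to its left, z up, the work surface at z = 0. Lengths are in m, angles in rad, forces in N, time in s.
With the tool pointing down it reaches from about 0.4 to 0.9 m from the base axis. Payload 5.6 kg.
Tool frame: the origin (TCP) lies at the very end of the fingers, on their centre line; the grasp point (between the pads) lies 19 mm behind it; z points along the fingers, y is the direction in which the jaws open and shut (so a half turn about z gives the same grasp; the last joint's range is limited). The gripper opens to 92 mm and grips with 3 to 60 N. Pads are 20 mm wide; open, the fingers measure 128 mm over their backs; the gripper's body (75 mm by 189 mm) begins 69 mm behind the grasp point.
Start: joints at [1.076, 0.468, -0.012, 1.603, 0.006, 1.071, -0.056], TCP at [0.284, -0.585, 0.215] pointing down, gripper open.
Joint ranges: [-2.53, 2.53], [-0.31, 2.02], [-1.57, 1.55], [0.28, 2.44], [-1.29, 4.43], [0.15, 1.84], [-2.92, 2.92]. Speed limits (rad/s): [2.57, 2.57, 3.14, 3.14, 3.14, 3.14, 3.14].

## Interface

Orientations are given as a unit quaternion [w, x, y, z].
In Python, from rig import * gives the robot as it stands.
- The arm moves only by the tool apply_moves, never from a script. Its argument "plan" is a list of rows, each a list of 7 numbers: the gripper command: -1 is fully open, 1 is shut, values between are in proportion, then the shift along the tool's x, y, z in mm, then the turn, a rotation vector about the tool's x, y, z in rad. In form: [[gripper, tx, ty, tz, rx, ry, rz], ...]. A call has 1 to 5 rows; each row is the pose to reach, as a shift and turn from the pose commanded when the call began, along the tool's axes at that moment; what a row does not reach only later rows make up. A row lasts 1/8 s, in which the tool goes at most 62.5 mm and 10.7 degrees, less where a joint would pass 70% of its speed; a pose out of reach is approached as far as the arm can. A call with a gripper value outside its range is refused whole. The fingers move at their own pace and stop on an object; "grip_force" is the grip in N (left out, the last holds). Time passes only in rows, so rows that repeat a pose let the fingers close. It gives the time, the measured TCP pose, the force and the opening at its end, in the units of the state.
- read_state(): the state, without advancing time (a new reading comes with each control period).
- capture(name): name is "scene" or "top" or "wrist"; returns a dict with "image" (480x640x3 uint8, red, green, blue), "camera_matrix" (3x3 intrinsics, pixels), "k1" (the pictures are not rectified: a ray, as slopes to the right and down, at radius r is drawn at 1 + k1 r^2 times it, then the intrinsics apply), "position" and "attitude" of the camera in the world; the wrist camera has in their place "T_tool_cam" (4x4, takes a point from camera to tool coordinates, whose origin is the TCP and whose axes are the flange's). Camera axes: x right, y up, looking along -z (the intrinsics and any distortion apply to the point x, -y, -z); pixel columns grow to the right and rows downward; lengths in m; the calibration is good to about 2 mm. A picture is of the moment at which its call begins: read the wrist's pose just before it. There is no depth.
- hand_in(): hands the job in, once; it reports no verdict.
Trained networks look in the newest picture that a camera, given by its name, has taken for a name from the list of things; names that differ only in an ending like _2 or _b are one class to them, and where a whole thing is asked for, a point or a joint stands for the part that bears it (a point fixed in the world has none). Each returns a list of dicts, best first, with "confidence" (0 to 1); they miss things now and then, are a little off and sometimes report something else, mostly with a low value. They report only what shows in the picture. A call takes as long as a camera call. They do not tell look-alikes from the thing itself.
- look_for(name, camera): "location" ([row, column] in pixels, amid what is visible of it).
The state is a dict: "clock": time; "joints": joint angles; "qd": joint speeds; "effort": joint torques, N m; "tcp_pos": TCP position; "tool_rot": TCP orientation; "force": force on the tool from outside, world axes, zero at the start; "torque": the same for the moment, N m; "width": opening from 0.0 (shut) to 1.0 (fully open).
Only numpy, scipy, OpenCV 4.12 (cv2) and the standard library are available. Lean on these libraries where they do the work, as an engineer would, in place of code of your own. Each camera call takes 0.05 s, during which the arm holds its last target. There are 200 camera calls.

## Working session

There is one attempt and no reset: what is moved stays moved. The work goes in short steps, Python scripts to look and compute and a tool call to move; the robot and the scene stay as the last step left them, time stands still between calls to the robot, and variables do not carry over. Pictures are saved under pics/ and viewed, about 8 in all and at most 12, crops included, and the job is handed in when it is done.

Besides the shell and the picture viewer there is one more tool, called as name([rows], argument=value, ...), one row to a line, values as JSON. apply_moves: Moves the arm, as the interface text tells. Its arguments: {"type":"object","properties":{"plan":{"type":"array","items":{"type":"array","items":{"type":"number"}}},"grip_force":{"type":"number"}},"required":["plan"]}

```bash
mkdir -p pics; ls; cat > h.py <<'E'
from rig import *
import numpy as np, cv2
from scipy.spatial.transform import Rotation as R
def cam(c):
    if 'position' in c:
        a=np.array(c['attitude'],float); p=np.array(c['position'])
        M=a if a.shape==(3,3) else R.from_quat(a,scalar_first=True).as_matrix()
        return p,M
    s=read_state(); T=np.array(c['T_tool_cam']); W=R.from_quat(s['tool_rot'],scalar_first=True).as_matrix()
    return W@T[:3,3]+np.array(s['tcp_pos']), W@T[:3,:3]
def ray(c,rc):
    K=np.array(c['camera_matrix']); u=(rc[1]-K[0,2])/K[0,0]; v=(rc[0]-K[1,2])/K[1,1]
    rd=np.hypot(u,v); r=rd
    for _ in range(20): r=rd/(1+c['k1']*r*r)
    f=r/rd if rd>0 else 1
    p,M=cam(c); return p,M@np.array([u*f,-v*f,-1.])
def at_z(c,rc,z):
    p,d=ray(c,rc); return p+d*(z-p[2])/d[2]
def proj(c,P):
    K=np.array(c['camera_matrix']); p,M=cam(c); q=(np.atleast_2d(P)-p)@M
    s=np.c_[q[:,0],-q[:,1]]/(-q[:,2:]); s=s*(1+c['k1']*(s**2).sum(1,keepdims=True))
    return np.c_[s[:,1]*K[1,1]+K[1,2], s[:,0]*K[0,0]+K[0,2]]
def save(c,n,crop=None,k=1):
    im=c['image'][...,::-1]
    if crop: im=im[crop[0]:crop[1],crop[2]:crop[3]]
    cv2.imwrite('pics/'+n,cv2.resize(im,None,fx=k,fy=k,interpolation=cv2.INTER_CUBIC))
E
python3 - <<'E'
from h import *
np.set_printoptions(precision=3,suppress=True)
s=read_state(); print(s['tcp_pos'],s['tool_rot'],s['clock'],s['force'])
for n in ['scene','top']:
    c=capture(n); save(c,n+'0.png'); print(n,c['position'],c['attitude'],c['camera_matrix'],c['k1'])
    for t in ['carton_center','carton_head','carton_foot','stop','board_c','flat_a','vial','jar','mug','syrup','tin']:
        z={'carton_center':.083,'carton_head':.148,'flat_a':.058}.get(t,.018)
        print(t,[(round(d['confidence'],2),np.round(d['location']).tolist(),np.round(at_z(c,d['location'],z),3).tolist()) for d in look_for(t,n)][:4])
E
```

```text
pics
[ 0.283 -0.584  0.214] [-0.001  0.975  0.224 -0.   ] 0.0 [-0.398 -0.136  0.462]
scene [ 1.07  -0.066  0.796] [0.705 0.25  0.211 0.629] [[487.675   0.    315.888]
 [  0.    487.675 239.416]
 [  0.      0.      1.   ]] -0.016758420873014997
carton_center [(0.84, [188.0, 229.0], [0.362, -0.145, 0.083]), (0.7, [242.0, 198.0], [0.496, -0.204, 0.083]), (0.64, [252.0, 121.0], [0.506, -0.341, 0.083]), (0.59, [189.0, 171.0], [0.353, -0.26, 0.083])]
carton_head [(0.82, [249.0, 122.0], [0.551, -0.316, 0.148]), (0.73, [194.0, 170.0], [0.431, -0.244, 0.148]), (0.7, [238.0, 200.0], [0.54, -0.188, 0.148]), (0.59, [190.0, 229.0], [0.432, -0.138, 0.148])]
carton_foot [(0.91, [252.0, 120.0], [0.452, -0.368, 0.018]), (0.86, [238.0, 197.0], [0.434, -0.217, 0.018]), (0.86, [189.0, 235.0], [0.303, -0.14, 0.018])]
stop [(0.78, [350.0, 255.0], [0.693, -0.113, 0.018])]
board_c [(0.98, [310.0, 206.0], [0.605, -0.198, 0.018])]
flat_a [(0.79, [305.0, 309.0], [0.637, -0.013, 0.058]), (0.69, [315.0, 260.0], [0.648, -0.098, 0.058])]
vial [(0.7, [248.0, 246.0], [0.469, -0.12, 0.018]), (0.63, [240.0, 301.0], [0
[... 974 characters left out ...]
 381.0], [0.349, -0.15, 0.018])]
stop [(0.76, [189.0, 339.0], [0.662, -0.054, 0.018])]
board_c [(0.73, [218.0, 402.0], [0.6, -0.194, 0.018])]
flat_a [(0.9, [197.0, 320.0], [0.634, -0.01, 0.058]), (0.87, [194.0, 363.0], [0.643, -0.104, 0.058]), (0.64, [262.0, 410.0], [0.499, -0.205, 0.058])]
vial [(0.59, [268.0, 317.0], [0.485, -0.008, 0.018])]
jar [(0.97, [263.0, 367.0], [0.498, -0.118, 0.018]), (0.44, [199.0, 319.0], [0.639, -0.009, 0.018])]
mug [(0.83, [236.0, 262.0], [0.553, 0.116, 0.018]), (0.62, [192.0, 380.0], [0.657, -0.145, 0.018])]
syrup [(0.83, [181.0, 258.0], [0.678, 0.128, 0.018])]
tin [(0.78, [202.0, 463.0], [0.64, -0.332, 0.018]), (0.52, [261.0, 411.0], [0.504, -0.215, 0.018])]
```

View pics/scene0.png

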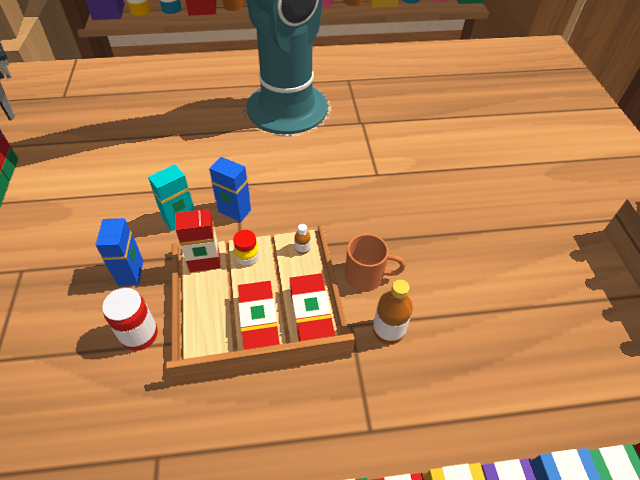

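View pics/top0.png

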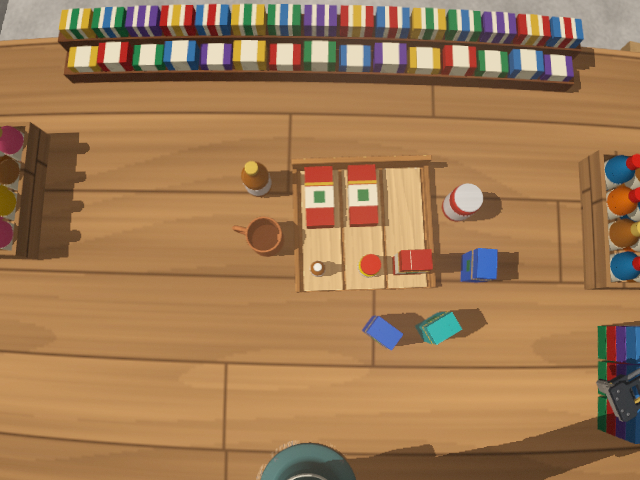

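The scene view shows four standing boxes (top pixels row, col): red/white at (262,413), turquoise at (327,440), and blue at (332,383) and (265,480). Only the red/white one stands in the tray, on the right-hand board, so it is the task carton. I'll confirm that in an enlarged crop.

```bash
python3 - <<'E'
from h import *
c=capture('top'); save(c,'crop.png',(145,300,285,500),3.7)
c=capture('scene'); save(c,'crop2.png',(190,385,135,365),3.4)
E
```

```text
(no output)
```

View pics/crop.png

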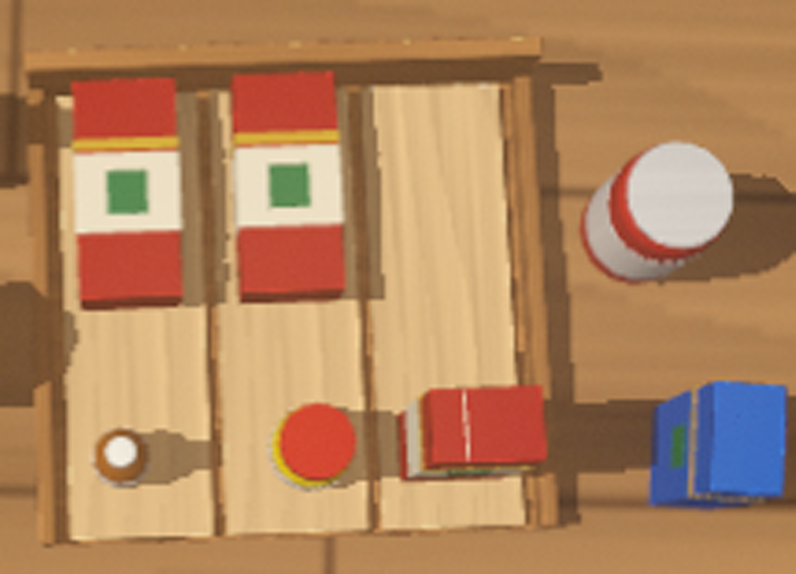

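View pics/crop2.png

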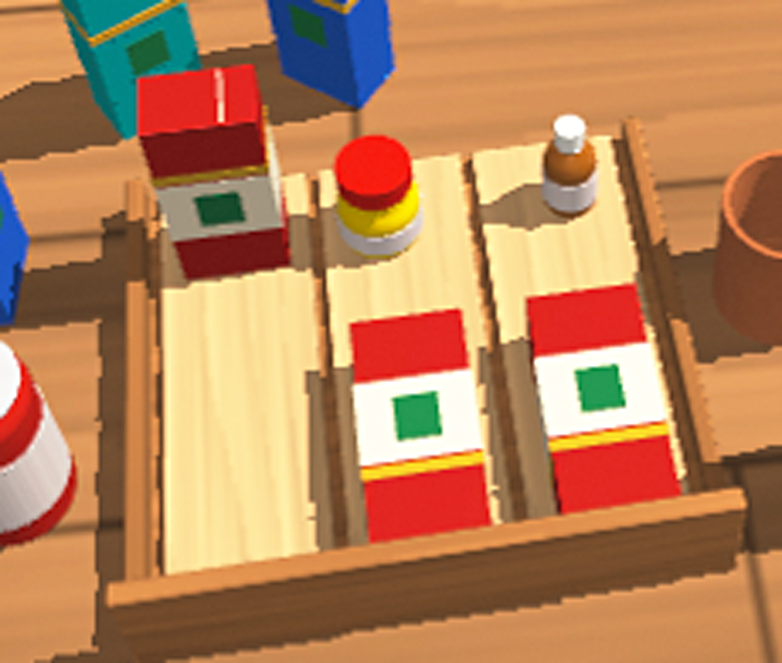

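The crops show the red/white task carton standing near the front of the right board (top crop: top face at cols 425–545, rows 385–468). The turquoise and blue look-alikes are all outside the tray. Next I measure the tray and the carton.

```bash
python3 - <<'E'
from h import *
np.set_printoptions(precision=4,suppress=True)
t=capture('top'); s=capture('scene')
T=lambda x,y,z: at_z(t,(145+(y+.5)/3.7-.5,285+(x+.5)/3.7-.5),z)
S=lambda x,y,z: at_z(s,(190+(y+.5)/3.4-.5,135+(x+.5)/3.4-.5),z)
def show(n,f,pts,z):
    P=np.array([f(*p,z)[:2] for p in pts]); print(n,P.tolist() and np.round(P,4).tolist(),'mean',P.mean(0)); return P
show('boards front L,R',T,[(65,540),(525,525)],.018)
show('board c back L,R (top)',T,[(375,87),(500,84)],.018)
show('board c front L,R',T,[(375,530),(525,525)],.018)
show('board c front gap dir: a/b gap',T,[(215,535),(202,95)],.018)
show('b/c gap',T,[(372,530),(357,95)],.018)
show('flat b top T',T,[(233,73),(333,71),(344,290),(240,292)],.058)
show('flat b top S',S,[(352,323),(460,311),(491,523),(370,541)],.058)
show('flat a top T',T,[(72,83),(175,79),(181,296),(81,300)],.058)
show('carton top T',T,[(430,388),(545,385),(545,463),(423,468)],.148)
show('carton top S',S,[(137,80),(257,66),(265,122),(147,135)],.148)
show('carton foot S',S,[(184,277),(289,262)],.018)
show('stop top edge inner T',T,[(30,72),(540,57)],.07)
show('stop top outer S',S,[(110,605),(742,508)],.07)
E
```

```text
boards front L,R [[0.4355, 0.023], [0.4497, -0.2482]] mean [ 0.4426 -0.1126]
board c back L,R (top) [[0.7133, -0.1582], [0.7173, -0.2347]] mean [ 0.7153 -0.1965]
board c front L,R [[0.4452, -0.1592], [0.4497, -0.2482]] mean [ 0.4474 -0.2037]
board c front gap dir: a/b gap [[0.4403, -0.065], [0.7057, -0.0532]] mean [ 0.573  -0.0591]
b/c gap [[0.4451, -0.1574], [0.708, -0.1472]] mean [ 0.5766 -0.1523]
flat b top T [[0.7085, -0.0697], [0.7111, -0.1284], [0.5809, -0.1353], [0.5784, -0.0754]] mean [ 0.6447 -0.1022]
flat b top S [[0.5816, -0.1341], [0.5803, -0.0771], [0.7045, -0.0699], [0.7074, -0.1284]] mean [ 0.6435 -0.1024]
flat a top T [[0.7004, 0.0245], [0.7041, -0.0358], [0.5753, -0.0414], [0.5717, 0.016]] mean [ 0.6379 -0.0092]
carton top T [[0.5139, -0.1712], [0.5168, -0.2325], [0.4754, -0.2323], [0.4715, -0.1676]] mean [ 0.4944 -0.2009]
carton top S [[0.4795, -0.2327], [0.4763, -0.1713], [0.515, -0.1668], [0.5173, -0.2256]] mean [ 0.497  -0.1991]
carton foot S [[0.5138, -0.2315], [0.5098, -0.1725]] mean [ 0.5118 -0.202 ]
stop top edge inner T [[0.7032, 0.0486], [0.7195, -0.2485]] mean [ 0.7113 -0.0999]
stop top outer S [[0.7322, -0.2471], [0.7161, 0.0506]] mean [ 0.7241 -0.0982]
```

Tray yaw is about 0.048 rad. The carton centre is at (0.495, -0.201) on the board's middle line, and the stop on that line is at (0.713, -0.191). I'm moving to the front of the carton with the fingers shut.

apply_moves([
  [1, 55, -50, -30, 0, 0, 0.13],
  [1, 110, -100, -30, 0, 0, 0.27],
  [1, 165, -150, -30, 0, 0, 0.404],
  [1, 215, -195, -30, 0, 0, 0.404],
  [1, 260, -236, -30, 0, 0, 0.404],
], grip_force=20)

```text
clock: 2.02
tcp_pos: [0.3992, -0.2973, 0.2448]
tool_rot: [0.0, 1.0, 0.024, 0.0]
force: [0.8, -0.9, 0.2]
width: 0.479
```

```bash
cat > st.py <<'E'
from h import *
import sys
s=read_state(); p=np.array(s['tcp_pos']); M=R.from_quat(s['tool_rot'],scalar_first=True).as_matrix()
np.set_printoptions(precision=4,suppress=True)
print(s['clock'],p,'xaxis',M[:,0],'z',M[:,2],'F',np.array(s['force']),'w',s['width'])
if len(sys.argv)>3: print('delta mm',1000*M.T@(np.array(sys.argv[1:4],float)-p),'yaw',np.arctan2(M[1,0],M[0,0]))
E
python3 st.py 0.44 -0.2035 0.2
```

```text
2.025 [ 0.3992 -0.2973  0.2448] xaxis [0.9989 0.0477 0.0008] z [ 0.0009 -0.0007 -1.    ] F [ 0.8238 -0.9259  0.239 ] w 0.4793802006448148
delta mm [ 45.2254 -91.7769  44.8123] yaw 0.047701060126548005
```

apply_moves([
  [1, 22, -46, 20, 0, 0, 0],
  [1, 45, -92, 40, 0, 0, 0],
  [1, 45, -92, 80, 0, 0, 0],
  [1, 45, -92, 117, 0, 0, 0],
  [1, 45, -92, 117, 0, 0, 0],
])

```text
clock: 2.65
tcp_pos: [0.4373, -0.2043, 0.1255]
tool_rot: [-0.001, 1.0, 0.024, -0.002]
force: [-0.7, 0.4, 0.5]
width: 0.001
```

```bash
python3 st.py 0.465 -0.202 0.128; python3 - <<'E'
from h import *
c=capture('scene'); save(c,'pre.png',(150,385,105,365),3)
E
```

```text
2.65 [ 0.4373 -0.2043  0.1255] xaxis [ 0.9988  0.0481 -0.0049] z [-0.005   0.0021 -1.    ] F [-0.6675  0.3665  0.5355] w 0.0008181462540717625
delta mm [27.8036 -0.9746 -2.5939] yaw 0.04815004184371166
```

View pics/pre.png

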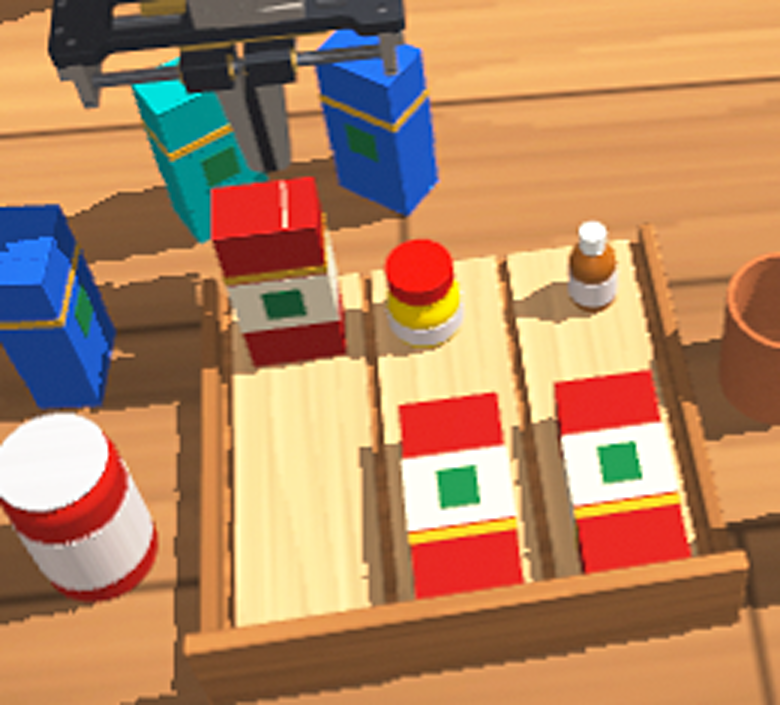

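The shut fingers are right behind the red carton's upper end (tip at about (275,170) in the crop), centred and clear of the look-alikes. Pushing now.

apply_moves([
  [1, 15, -0.5, -3, 0, 0, 0],
  [1, 25, -0.5, -3, 0, 0, 0],
  [1, 33, -0.5, -3, 0, 0, 0],
  [1, 41, -0.5, -3, 0, 0, 0],
  [1, 49, -0.5, -3, 0, 0, 0],
])

```text
clock: 3.32
tcp_pos: [0.4885, -0.2023, 0.1305]
tool_rot: [0.0, 1.0, 0.024, -0.0]
force: [-0.3, 0.7, 0.0]
width: 0.002
```

apply_moves([
  [1, 9, 0, 0, 0, 0, 0],
  [1, 18, 0, 0, 0, 0, 0],
  [1, 27, 0, 0, 0, 0, 0],
  [1, 36, 0, 0, 0, 0, 0],
  [1, 45, 0, 0, 0, 0, 0],
])

```text
clock: 3.95
tcp_pos: [0.5335, -0.2002, 0.1304]
tool_rot: [0.0, 1.0, 0.024, -0.0]
force: [0.6, -0.5, 0.1]
width: 0.004
```

```bash
python3 st.py 0.465 -0.202 0.128; python3 - <<'E'
from h import *
c=capture('scene'); save(c,'push1.png',(150,385,105,365),3)
E
```

```text
3.95 [ 0.5335 -0.2002  0.1304] xaxis [ 0.9989  0.0477 -0.0001] z [-0.0001 -0.     -1.    ] F [ 0.5802 -0.4596  0.1121] w 0.003922886263425717
delta mm [-68.5146  -1.4343   2.4083] yaw 0.047714158090671956
```

View pics/push1.png

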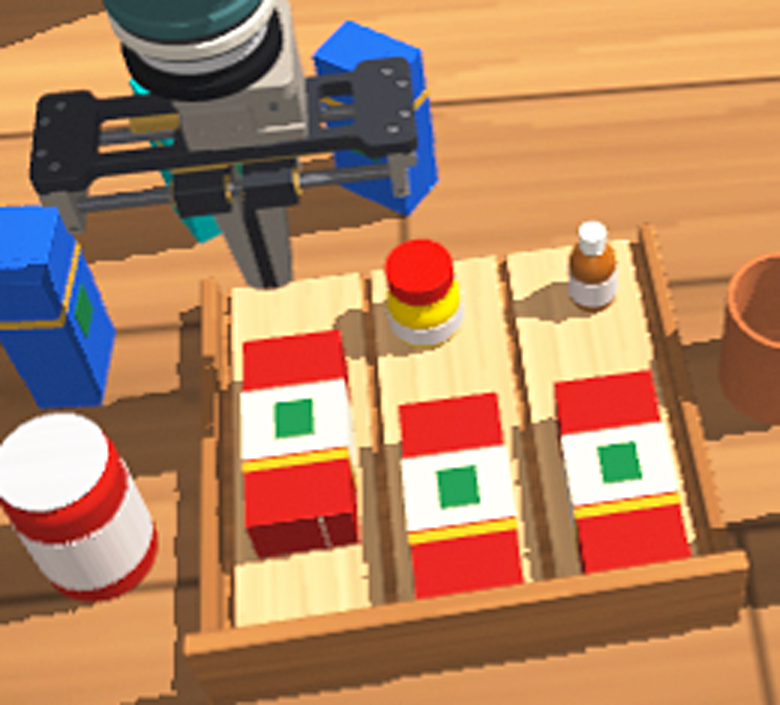

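The carton lies flat with its top towards the stop. Its foot end is at crop row 338 and its head at about row 520, short of the stop.

```bash
python3 - <<'E'
from h import *
np.set_printoptions(precision=4,suppress=True)
s=capture('scene')
S=lambda x,y,z: at_z(s,(150+(y+.5)/3-.5,105+(x+.5)/3-.5),z)
P=np.array([S(*p,.058) for p in [(243,343),(340,333),(355,515),(246,529)]]); print(P[:,:2],P.mean(0))
a=(P[2]+P[3]-P[0]-P[1])/2; print('yaw',np.arctan2(a[1],a[0]),np.linalg.norm(a),'foot',(P[0]+P[1])/2)
E
python3 st.py 0.48 -0.2025 0.130
```

```text
[[ 0.5257 -0.2292]
 [ 0.5245 -0.1701]
 [ 0.653  -0.1614]
 [ 0.6552 -0.2221]] [ 0.5896 -0.1957  0.058 ]
yaw 0.06135396583223036 0.12921575773798807 foot [ 0.5251 -0.1996  0.058 ]
4.05 [ 0.534  -0.1999  0.1304] xaxis [0.9988 0.0484 0.0006] z [ 0.0006  0.     -1.    ] F [-0.1503 -0.4349  0.3142] w 0.002640306079641128
delta mm [-54.0475  -0.0542   0.3768] yaw 0.04842217368375853
```

apply_moves([
  [1, -25, 0, 0, 0, 0, 0],
  [1, -47, 0, 0, 0, 0, 0],
  [1, -47, 0, 45, 0, 0, 0],
  [1, -47, 0, 84, 0, 0, 0],
  [1, -47, 0, 84, 0, 0, 0],
])

```text
clock: 4.68
tcp_pos: [0.4835, -0.2016, 0.0442]
tool_rot: [-0.001, 1.0, 0.024, -0.003]
force: [-0.8, -0.6, 0.3]
width: 0.002
```

apply_moves([
  [1, 12, 0, 0, 0, 0, 0],
  [1, 22, 0, 0, 0, 0, 0],
  [1, 32, 0, 0, 0, 0, 0],
  [1, 42, 0, 0, 0, 0, 0],
  [1, 52, 0, 0, 0, 0, 0],
])

```text
clock: 5.3
tcp_pos: [0.5385, -0.2, 0.0466]
tool_rot: [0.0, 1.0, 0.024, -0.0]
force: [-1.7, -0.9, 0.8]
width: 0.003
```

apply_moves([
  [1, 8, 0, 0, 0, 0, 0],
  [1, 15, 0, 0, 0, 0, 0],
  [1, 21, 0, 0, 0, 0, 0],
  [1, 26, 0, 0, 0, 0, 0],
  [1, 26, 0, 0, 0, 0, 0],
])

```text
clock: 5.92
tcp_pos: [0.5645, -0.1986, 0.0464]
tool_rot: [0.0, 1.0, 0.024, 0.0]
force: [0.3, 0.2, -0.0]
width: 0.005
```

```bash
python3 st.py 0.573 -0.198 0.046
```

```text
5.925 [ 0.5645 -0.1986  0.0464] xaxis [0.9988 0.048  0.0009] z [ 0.0009 -0.0001 -1.    ] F [ 0.2602  0.2363 -0.0075] w 0.004840226773368147
delta mm [ 8.4795 -0.1978  0.432 ] yaw 0.04797476213328668
```

apply_moves([
  [1, 2, 0, 0, 0, 0, 0],
  [1, 4, 0, 0, 0, 0, 0],
  [1, 6, 0, 0, 0, 0, 0],
  [1, 7, 0, 0, 0, 0, 0],
  [1, 7, 0, 0, 0, 0, 0],
])

```text
clock: 6.55
tcp_pos: [0.571, -0.1983, 0.0464]
tool_rot: [0.0, 1.0, 0.024, 0.0]
force: [-0.1, -0.1, -1.1]
width: 0.008
```

apply_moves([
  [1, 1, 0, 0, 0, 0, 0],
  [1, 2, 0, 0, 0, 0, 0],
  [1, 2, 0, 0, 0, 0, 0],
])

```text
clock: 6.92
tcp_pos: [0.573, -0.1983, 0.0464]
tool_rot: [0.0, 1.0, 0.024, 0.0]
force: [-0.9, 0.3, -0.7]
width: 0.003
```

```bash
python3 st.py; python3 - <<'E'
from h import *
c=capture('scene'); save(c,'push2.png',(150,385,105,365),3)
E
```

```text
6.925 [ 0.573  -0.1983  0.0464] xaxis [0.9989 0.0477 0.0003] z [ 0.0003 -0.     -1.    ] F [-0.9071  0.3037 -0.7299] w 0.003143928260003734
```

View pics/push2.png

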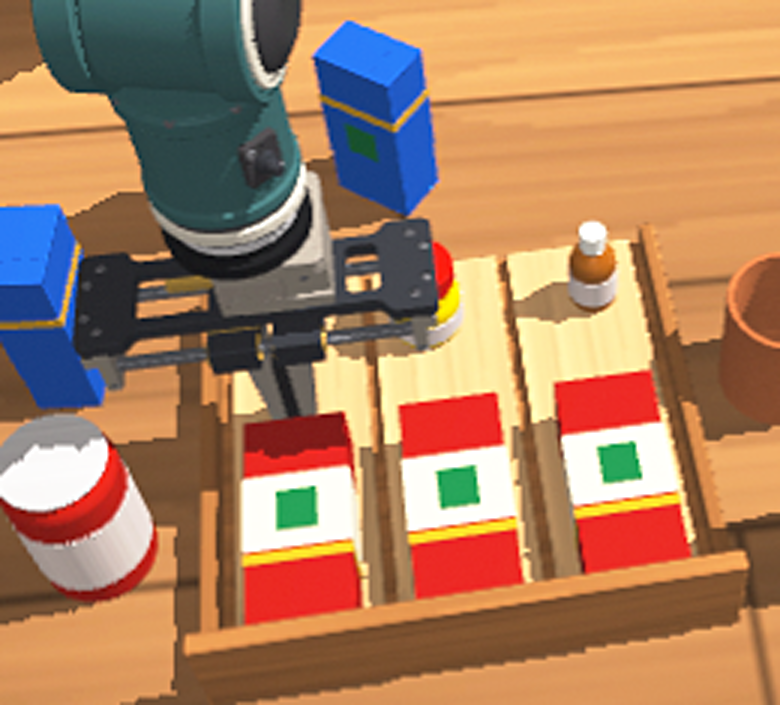

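The carton is nearly at the stop: its foot is at crop row about 420, against about row 400 for its neighbour, which fits the tray's yaw. There's no firm contact force yet, so I continue in 1 mm steps.

apply_moves([
  [1, 1, 0, 0, 0, 0, 0],
  [1, 1, 0, 0, 0, 0, 0],
  [1, 2, 0, 0, 0, 0, 0],
  [1, 2, 0, 0, 0, 0, 0],
])

```text
clock: 7.48
tcp_pos: [0.5751, -0.1982, 0.0465]
tool_rot: [0.0, 1.0, 0.024, 0.0]
force: [-0.6, -0.4, -0.2]
width: 0.007
```

apply_moves([
  [1, 1, 0, 0, 0, 0, 0],
  [1, 1, 0, 0, 0, 0, 0],
])

```text
clock: 7.72
tcp_pos: [0.576, -0.1982, 0.0464]
tool_rot: [0.0, 1.0, 0.024, 0.0]
force: [-0.6, 0.1, 0.6]
width: 0.007
```

apply_moves([
  [1, 1, 0, 0, 0, 0, 0],
  [1, 1, 0, 0, 0, 0, 0],
])

```text
clock: 7.98
tcp_pos: [0.577, -0.1981, 0.0464]
tool_rot: [0.0, 1.0, 0.024, 0.0]
force: [-1.1, -1.0, 0.1]
width: 0.004
```

apply_moves([
  [1, 1, 0, 0, 0, 0, 0],
  [1, 1, 0, 0, 0, 0, 0],
])

```text
clock: 8.22
tcp_pos: [0.5774, -0.1981, 0.0464]
tool_rot: [-0.0, 1.0, 0.024, -0.001]
force: [-3.0, 1.0, 2.2]
width: 0.004
```

apply_moves([
  [1, 1, 0, 0, 0, 0, 0],
  [1, 1, 0, 0, 0, 0, 0],
])

```text
clock: 8.48
tcp_pos: [0.5775, -0.1981, 0.0463]
tool_rot: [-0.0, 1.0, 0.024, -0.001]
force: [-6.5, -0.3, 4.9]
width: 0.003
```

```bash
python3 st.py; python3 - <<'E'
from h import *
c=capture('top'); save(c,'push3.png',(145,300,285,500),3.7)
c=capture('scene'); save(c,'push3s.png',(260,385,145,345),4)
E
```

```text
8.475 [ 0.5775 -0.1981  0.0463] xaxis [ 0.9989  0.0474 -0.0029] z [-0.003   0.0001 -1.    ] F [-6.4722 -0.3103  4.8835] w 0.003093747905359605
```

View pics/push3s.png

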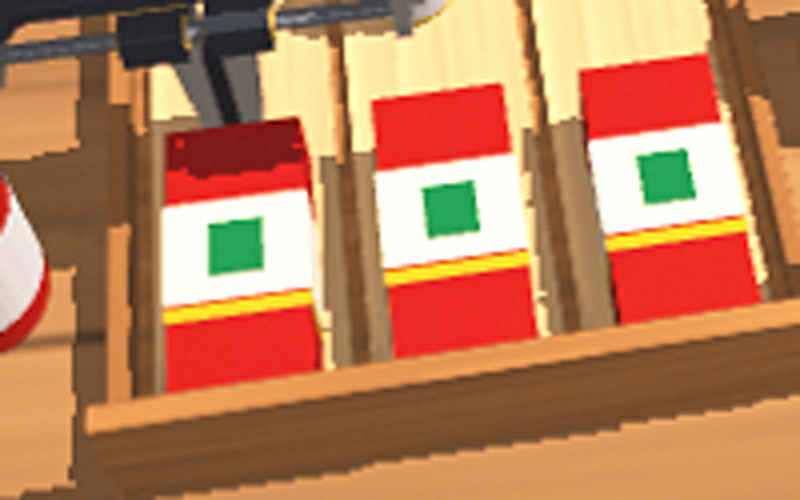

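The head meets the stop: the force rose to 6.5 N and the TCP stopped moving. In the crop its edges run parallel to its neighbours'. One more millimetre to seat it, then I back off.

apply_moves([
  [1, 1, 0, 0, 0, 0, 0],
  [1, 1, 0, 0, 0, 0, 0],
  [1, 1, 0, 0, 0, 0, 0],
])

```text
clock: 8.95
tcp_pos: [0.5775, -0.1981, 0.0462]
tool_rot: [-0.0, 1.0, 0.024, -0.002]
force: [-7.6, 0.1, 5.7]
width: 0.007
```

apply_moves([
  [1, -8, 0, 0, 0, 0, 0],
  [1, -30, 0, 0, 0, 0, 0],
  [1, -45, 0, -50, 0, 0, 0],
  [1, -45, 0, -110, 0, 0, 0],
  [1, -60, 0, -160, 0, 0, 0],
])

```text
clock: 9.57
tcp_pos: [0.5214, -0.2006, 0.209]
tool_rot: [0.0, 1.0, 0.024, 0.002]
force: [1.3, -0.1, -0.1]
width: 0.004
```

apply_moves([
  [1, -60, 0, 0, 0, 0, 0],
  [1, -120, 0, 0, 0, 0, 0],
  [1, -120, 0, 0, 0, 0, 0],
  [1, -120, 0, 0, 0, 0, 0],
])

```text
clock: 10.07
tcp_pos: [0.4014, -0.2068, 0.2072]
tool_rot: [0.001, 1.0, 0.024, 0.002]
force: [0.5, 0.5, 0.4]
width: 0.004
```

```bash
python3 st.py; python3 - <<'E'
from h import *
c=capture('scene'); a=c['image'][190:385,100:420]
c=capture('top'); b=c['image'][145:300,225:500]
b=cv2.resize(b,(800,450)); a=cv2.resize(a,None,fx=2.5,fy=2.5)
cv2.imwrite('pics/end_s.png',a[...,::-1]); cv2.imwrite('pics/end_t.png',b[...,::-1])
E
```

```text
10.075 [ 0.4014 -0.2068  0.2072] xaxis [0.9989 0.0478 0.0031] z [ 0.0031 -0.0011 -1.    ] F [0.4815 0.505  0.4066] w 0.004398020331392309
```

View pics/end_s.png

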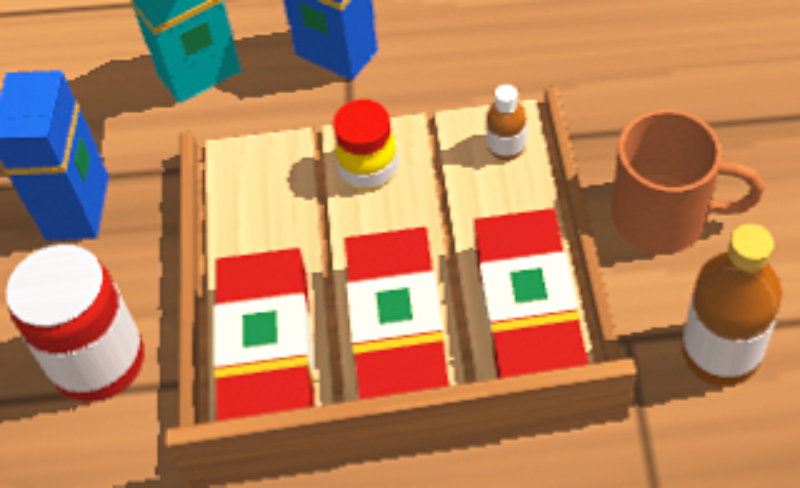

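View pics/end_t.png

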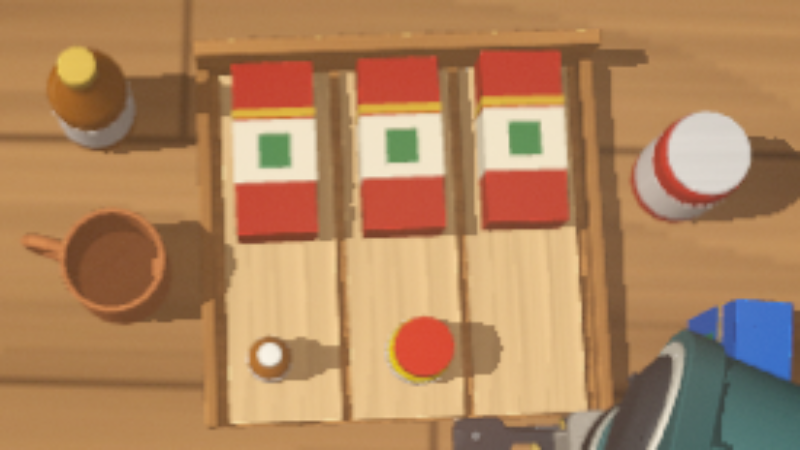

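Both views show three cartons in an even row against the stop, their foot edges stepping with the tray's yaw, and everything else in place. Handing in.

```bash
python3 -c "
from rig import *
print(hand_in())"
```

```text
the job is handed in; nothing more can be done
None
```

The red and white carton now lies flat on its own board with its top end square against the back stop, in line with its two neighbours. I handed the job in at about 10 s; no verdict was reported. I tipped it with shut fingertips pushing near its top, then slid it along by its foot end, without lifting or carrying it.

- **Contact with the stop:** the push force rose to about 7.6 N while the tool stopped moving. The tool came to rest about 4 mm further on than I had measured from the pictures. I put that down to measurement and calibration error, since the force and the final pictures both show contact.
- **Squareness:** in the last scene and top pictures the carton's edges run parallel to its neighbours', and the three foot ends line up along the tray's angle. I judged this by eye and did not measure the final angle.
- **Everything else:** the neighbours, bottles, tin, jar and mug look unmoved in both last pictures. So do the blue and turquoise look-alikes as far as they show. The arm hid part of one blue box from above, but the scene view shows it standing.
- **Robot at hand-in:** it was clear of everything, with the force reading down to noise (about 0.5 N).

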